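# Cull faulty blocks from a pried-open sample case

## Task

Lever the sample case's lid open with the blade of the pry tool in the slot under its front edge, and move every faulty block (cut short, or with a corner missing) from the case into the red reject tray. Leave the good blocks in the case, shut the lid fully again and finish with the pry tool lying on its green mat; do not disturb the other things on the table.

Things in the scene. Friction and masses are not known exactly. Their poses are not given: they have to be found in the camera images.
- case: Sample case, fixed: a grey box 140 x 226 x 50 mm (x, y, z) with walls and floor 6 mm thick and a black floor liner. Origin at the centre of its underside; its front is the -x side, its lid is hinged along the top of the +x (rear) wall. The machined blocks lie flat inside on its floor, their length roughly along the case's x
- slot (a point): Pry slot: a gap 40 mm wide (case y) and 9 mm high, cut in the top of the case's front wall right under the closed lid, with a yellow line below it. This point is the middle of the slot's outer mouth; the slot runs from 4.5 mm below it to 4.5 mm above it, where the underside of the closed lid is. Axes as the case
- lid (a joint): Angle of the lid: 0 shut, growing as its front edge swings up and back, at most 2.3 rad. The lid is a blue plate 140 x 226 x 7 mm with a grey panel, flush with the case all round and without a handle; its hinge is stiff, so that it stays at any angle, and needs about 2 N at its front edge
- lid_hinge (a point): Middle of the lid's hinge line, on the top of the case's rear wall (50 mm above the case's underside); the hinge line runs along the case's y
- lid_edge (a point): Middle of the lid's front edge on its underside, 140 mm from the hinge line; moves with the lid. Its x axis points along the lid to the hinge, its z axis out of the lid's outer face, which is 7 mm away
- pry: Pry tool, lies flat, 165 mm long along its x, 70 g: an orange handle 90 mm long, 30 mm wide and 16 mm high (x from -50 to 40 mm) with a thin steel blade 14 mm wide and 2.5 mm thick (x from 40 to 115 mm, its mid-plane 8 mm above the handle's underside). Origin on the handle's underside, 5 mm ahead of the middle of its length; +x points to the blade's tip
- pry_tip (a point): Middle of the tip of the pry tool's blade, at (115, 0, 8) mm from the tool's origin
- mat: Green tool mat, fixed flat on the table, 210 x 70 x 3 mm (x, y, z); origin at the centre of its underside
- tray: Red reject tray, fixed, an open box 120 x 160 x 30 mm (x, y, z) with walls and floor 4 mm thick; origin at the centre of its underside
- good_0: Good machined block: bright steel, full 40 x 20 x 16 mm (x, y, z) with all four corners, 80 g; origin at the centre of its underside. May be absent
- good_1: Good machined block: bright steel, full 40 x 20 x 16 mm (x, y, z) with all four corners, 80 g; origin at the centre of its underside. May be absent
- good_2: Good machined block: bright steel, full 40 x 20 x 16 mm (x, y, z) with all four corners, 80 g; origin at the centre of its underside. May be absent
- good_3: Good machined block: bright steel, full 40 x 20 x 16 mm (x, y, z) with all four corners, 80 g; origin at the centre of its underside. May be absent
- short_0: Faulty block cut short: bright steel, only 26 mm long instead of 40, 20 mm wide, 16 mm high (x, y, z), 80 g; origin at the centre of its underside. May be absent
- short_1: Faulty block cut short: bright steel, only 26 mm long instead of 40, 20 mm wide, 16 mm high (x, y, z), 80 g; origin at the centre of its underside. May be absent
- chip_0: Faulty block with a corner missing: bright steel, 40 x 20 x 16 mm (x, y, z) but without the corner beyond x = 6 mm and y = 0 (14 x 10 mm missing over the full height), 80 g; origin at the centre of the full outline's underside. May be absent
- chip_1: Faulty block with a corner missing: bright steel, 40 x 20 x 16 mm (x, y, z) but without the corner beyond x = 6 mm and y = 0 (14 x 10 mm missing over the full height), 80 g; origin at the centre of the full outline's underside. May be absent
- cleaner: Bystander: small upright bottle with a blue cap, 40 mm across, 100 mm tall; origin at the centre of its underside
- ring_gauge: Bystander: steel ring gauge, 60 mm across, 22 mm high; origin at the centre of its underside
- vblock: Bystander: bright metal V-block, about 60 x 50 x 40 mm; origin at the centre of its underside
There are look-alikes about, which are no part of the job. Several things look just like the pry: the one meant starts nearest to the robot's base.

How it is judged:
By the outcome, as a careful person would: the job done as asked, in the order asked, and still so for the second after the job is handed in, with the robot touching nothing.
Of good_0, good_1, good_2, good_3 only 2 to 4 are there at a start; the rules pass over those that are not, and their reading is None.
Of short_0, short_1, chip_0, chip_1 only 3 to 4 are there at a start; the rules pass over those that are not, and their reading is None.
At some moment in a run one of pry may be knocked a few centimetres aside while the robot is not near it.
Once in a run the grip may slacken for a moment while it holds something.
It also fails if it takes over 210 s, if anything falls off the work surface, if the arm or the gripper's body presses on something with over 40 N, if the wrist force passes 120 N, or if a joint passes its speed limit or range.

## Robot

A 7-joint arm with a two-finger parallel gripper is mounted at the origin on the work surface. World frame = base frame: x ahead of the robot, y to its left, z up, the work surface at z = 0. Lengths are in m, angles in rad, forces in N, time in s.
With the tool pointing down it reaches from about 0.4 to 0.85 m from the base axis. Payload 4.5 kg.
Tool frame: the origin (TCP) lies midway between the tips of the shut fingers; the grasp point (between the pads) lies 19 mm behind it; z points along the fingers, y is the line along which they close (so a half turn about z gives the same grasp; the last joint's range is limited). The gripper opens to 88 mm and grips with 3 to 60 N. Pads are 18 mm wide; open, the fingers measure 123 mm over their backs; the gripper's body (75 mm by 187 mm) begins 45 mm behind the grasp point.
Start: joints at [1.158, 0.689, -0.195, 1.565, 0.157, 0.902, -0.215], TCP at [0.27, -0.564, 0.239] pointing down, gripper open.
Joint ranges: [-3.01, 3.01], [-0.46, 2.08], [-1.47, 1.51], [0.13, 2.56], [-1, 4.14], [0.04, 2.09], [-2.66, 2.66]. Speed limits (rad/s): [2.57, 2.57, 3.14, 3.14, 3.14, 3.14, 3.14].

## Interface

Orientations are given as a unit quaternion [x, y, z, w].
In Python, from plant import sensors, eyes, finish_job gives the robot as it stands.
- The arm moves only by the tool send_rows, never from a script. Its argument "rows" is text: rows parted by semicolons, each of 4 numbers parted by spaces: the shift along the tool's x, y, z normalised to -1 to 1, where 1 is 30 cm, then the turn about the tool's z normalised to -1 to 1, where 1 is 2 pi rad. A call has 1 to 10 rows; each row is the pose to reach, as a shift and turn from the pose commanded when the call began, along the tool's axes at that moment, turning the shorter way round; what a row does not reach only later rows make up. A row lasts 1/12 s, in which the tool goes at most 41.7 mm and 7.16 degrees, less where a joint would pass 70% of its speed; a pose out of reach is approached as far as the arm can. A call with a number of a shift or a turn outside -1 to 1 is refused whole. A call with a gripper value outside its range is refused whole. "jaw" is the closure, from -1 (fully open) to 1 (shut), set as the call begins (left out, the last holds). The fingers move at their own pace and stop on an object; "force" is the grip in N (left out, the last holds). Time passes only in rows, so rows that repeat a pose let the fingers close. It gives the time, the measured TCP pose, the force, the opening and the grip force at its end, in the units of the state.
- sensors.get_state(): the state, without advancing time (a new reading comes with each control period).
- eyes.snapshot(name): name is "scene" or "top" or "wrist"; returns (picture, depth): 384x512x3 uint8, red, green, blue; 384x512 float32, m along the optical axis (not along the pixel's ray), 0 where there is no reading.
- eyes.calibration(name): a dict with "fov_y" (degrees; the focal length in pixels is half the picture's height over the tangent of half this angle, whatever the lens; pixels are square), "cx", "cy" (the principal point, pixels), "world_from_camera" (4x4, takes a point from camera to world coordinates). Camera axes: x right, y down, z forward; pixel columns grow to the right and rows downward; lengths in m; the calibration is good to about 2 mm. A picture is of the moment at which its call begins: read the wrist's pose just before it. calibration takes no time and is no camera call; for the wrist camera it gives the pose at the moment of the call.
- finish_job(): hands the job in; it is judged then, once.
The state is a dict: "clock": time; "q": joint angles; "qd": joint speeds; "joint_torque": joint torques, N m; "tool_pos": TCP position; "eef_rot": TCP orientation; "contact_force": force on the tool from outside, world axes, zero at the start; "moment": the same for the moment, N m; "opening": opening from 0.0 (shut) to 1.0 (fully open); "finger_force": force on a finger pad.
Only numpy, scipy, OpenCV 4.12 (cv2) and the standard library are available. Lean on these libraries where they do the work, as an engineer would, in place of code of your own. Each camera call takes 0.05 s, during which the arm holds its last target. There are 200 camera calls.

## Working session

There is one attempt and no reset: what is moved stays moved. The work goes in short steps, Python scripts to look and compute and a tool call to move; the robot and the scene stay as the last step left them, time stands still between calls to the robot, and variables do not carry over. Pictures are saved under pics/ and viewed, at most 14 in all, crops included, and the job is handed in when it is done.

Besides the shell and the picture viewer there is one more tool, called after ">>>" as a command line: name --argument value ..., lists and objects as JSON in quotes. send_rows: Moves the arm, as the interface text tells. Scaled input: -1 to 1 covers 30 cm each way for a shift and 2 pi rad each way for a turn. Its arguments: {"type":"object","properties":{"rows":{"type":"string"},"jaw":{"type":"number"},"force":{"type":"number"}},"required":["rows"]}

```bash
mkdir -p pics; ls
cat > h.py <<'E'
import numpy as np,cv2
from plant import sensors,eyes,finish_job
from scipy.spatial.transform import Rotation as R
def K(n):
    c=eyes.calibration(n); f=192/np.tan(np.radians(c["fov_y"])/2); return f,c["cx"],c["cy"],np.array(c["world_from_camera"])
def ray(n,u,v,z,k=None):
    f,cx,cy,T=k or K(n); d=T[:3,:3]@np.array([(u-cx)/f,(v-cy)/f,1]); o=T[:3,3]; return o+d*(z-o[2])/d[2]
def cloud(n,D,k=None):
    f,cx,cy,T=k or K(n); v,u=np.mgrid[:384,:512]; P=np.stack([(u-cx)/f*D,(v-cy)/f*D,D],-1); return P@T[:3,:3].T+T[:3,3]
def save(n,p): cv2.imwrite("pics/"+n+".png",cv2.cvtColor(p,cv2.COLOR_RGB2BGR))
def snap(n,f):
    k=K(n); p,D=eyes.snapshot(n); save(f,p); np.savez("pics/"+f,p=p,D=D,T=k[3],f=k[0],c=k[1:3]); return p,D,k
def load(f):
    a=np.load("pics/"+f+".npz"); return a["p"],a["D"],(float(a["f"]),*a["c"],a["T"])
def rel(target,yaw_deg=None):
    "tool-frame normalised shift to a world target"
    s=sensors.get_state(); r=R.from_quat(s["eef_rot"]); return r.inv().apply(np.array(target)-s["tool_pos"])/0.3
def st():
    s=sensors.get_state(); M=R.from_quat(s["eef_rot"]).as_matrix(); print("t",s["clock"],"p",np.round(s["tool_pos"],4),"x",M[:,0].round(3),"y",M[:,1].round(3),"z",M[:,2].round(3),"F",np.round(s["contact_force"],1),s["opening"],s["finger_force"])
E
python3 - <<'E'
from h import *
st()
a=snap("top","top0"); b=snap("scene","scene0"); 
for n,k in(("top",a[2]),("scene",b[2])): print(n,k[:3],k[3].round(3).tolist())
cv2.imwrite("pics/c0.png",cv2.cvtColor(np.vstack([a[0],b[0]])[:, :],cv2.COLOR_RGB2BGR))
E
```

```text
pics
t 0.0 p [ 0.2697 -0.5631  0.2379] x [ 0.902  0.432 -0.   ] y [ 0.432 -0.902 -0.002] z [-0.001  0.002 -1.   ] F [ 0.2 -0.7  0.8] 1.0007568929208002 0.0
top (np.float64(363.5571167767829), 253.8692588724944, 191.57598430800172) [[0.025, -0.978, 0.209, 0.319], [-1.0, -0.024, 0.008, 0.084], [-0.002, -0.209, -0.978, 1.283], [0.0, 0.0, 0.0, 1.0]]
scene (np.float64(400.22268181118926), 250.4735559447237, 193.62301150790555) [[0.828, 0.358, -0.431, 1.095], [0.56, -0.554, 0.616, -0.636], [-0.018, -0.752, -0.659, 0.863], [0.0, 0.0, 0.0, 1.0]]
```

View pics/top0.png

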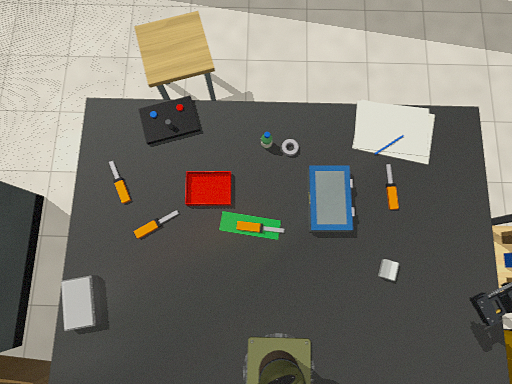

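View pics/scene0.png

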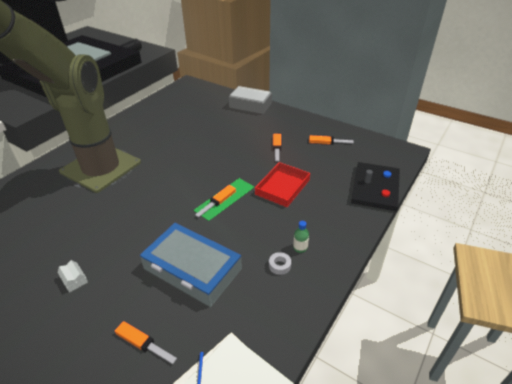

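The top view shows the case at (330,198) with hinges on its right (world -y), so its slot faces left at (309,198). The mat with a pry is at (250,226), blade pointing right. The tray is at (209,188), and the lookalike pries at (120,182), (155,225) and (392,190) are farther from the base. The scene view agrees. Next I'll measure these from both views.

```bash
cat >> h.py <<'E'
def mask(p,name):
    h=cv2.cvtColor(p,cv2.COLOR_RGB2HSV); H,S,V=[h[...,i].astype(int) for i in range(3)]
    return {"orange":(H>8)&(H<22)&(S>170)&(V>130),"green":(H>50)&(H<75)&(S>120)&(V>70),"red":((H<5)|(H>174))&(S>150)&(V>80),"blue":(H>100)&(H<118)&(S>130)&(V>60),"yellow":(H>22)&(H<34)&(S>120)&(V>100)}[name].astype(np.uint8)
def comps(m,a=25):
    n,l,s,c=cv2.connectedComponentsWithStats(m); return [(l==i) for i in range(1,n) if s[i,4]>=a]
E
python3 - <<'E'
from h import *
for im in("top0","scene0"):
    p,D,k=load(im); P=cloud(0,D,k)
    for c in("orange","green","red","blue","yellow"):
        for m in comps(mask(p,c),12 if c=="yellow" else 40):
            Q=P[m]; z=np.median(Q[:,2])
            cnt=np.argwhere(m)[:,::-1].astype(np.float32)
            W=np.array([ray(0,u,v,z,k)[:2] for u,v in cnt]); r=cv2.minAreaRect((W*1000).astype(np.float32))
            print(im,c,m.sum(),"px",cnt.mean(0).round(),"z med/max",z.round(4),np.percentile(Q[:,2],97).round(4),"rect",np.round(r[0]),np.round(r[1]),round(r[2],1), "ctr range",np.hypot(*r[0]).round())
E
```

```text
top0 orange 191 px [122. 191.] z med/max 0.0153 0.0203 rect [581. 565.] [83. 30.] 26.3 ctr range 811.0
top0 orange 217 px [392. 197.] z med/max 0.0152 0.0203 rect [ 583. -397.] [80. 35.] 3.7 ctr range 705.0
top0 orange 201 px [145. 229.] z med/max 0.0153 0.0204 rect [448. 469.] [30. 79.] 31.3 ctr range 649.0
top0 orange 202 px [248. 226.] z med/max 0.0188 0.0249 rect [467. 111.] [81. 30.] 84.7 ctr range 480.0
top0 green 850 px [248. 224.] z med/max 0.0028 0.0074 rect [472. 106.] [212.  70.] 82.0 ctr range 484.0
top0 red 42 px [179. 107.] z med/max 0.0285 0.0337 rect [902. 380.] [24. 23.] 1.4 ctr range 979.0
top0 red 1497 px [208. 188.] z med/max 0.0046 0.0308 rect [603. 260.] [126. 166.] 1.4 ctr range 656.0
top0 blue 41 px [153. 114.] z med/max 0.029 0.0349 rect [872. 474.] [24. 22.] 4.7 ctr range 993.0
top0 blue 50 px [389. 144.] z med/max 0.012 0.017 rect [ 780. -396.] [  5. 128.] 34.4 ctr range 875.0
top0 blue 1016 px [330. 198.] z med/max 0.0568 0.0618 rect [ 571. -169.] [225. 142.] 1.2 ctr range 596.0
top0 blue 95 px [508. 259.] z med/max -0.5491 -0.5259 rect [  399. -1168.] [36
[... 683 characters left out ...]
02. 205.] z med/max 0.0028 0.0094 rect [436.  40.] [68. 12.] 84.4 ctr range 438.0
scene0 red 1491 px [282. 184.] z med/max 0.0059 0.0302 rect [593. 269.] [137. 193.] 1.9 ctr range 652.0
scene0 red 57 px [385. 193.] z med/max 0.0277 0.0321 rect [902. 379.] [24. 36.] 19.5 ctr range 978.0
scene0 blue 55 px [387. 174.] z med/max 0.0274 0.0325 rect [874. 475.] [26. 40.] 20.1 ctr range 995.0
scene0 blue 57 px [302. 225.] z med/max 0.0976 0.1018 rect [782.  50.] [19. 30.] 28.8 ctr range 783.0
scene0 blue 1400 px [192. 259.] z med/max 0.057 0.0599 rect [ 572. -170.] [227. 142.] 1.4 ctr range 597.0
scene0 blue 81 px [200. 366.] z med/max 0.0125 0.0154 rect [ 765. -372.] [ 8. 68.] 32.3 ctr range 851.0
```

>>> send_rows --rows "0.79 -0.87 0 0;0.79 -0.87 0 0;0.79 -0.87 0 0;0.79 -0.87 0 0;0.79 -0.87 0 0;0.79 -0.87 0 0;0.79 -0.87 0 0;0.79 -0.87 0 0;0.79 -0.87 0 0;0.79 -0.87 0 0"

```text
clock: 0.93
tool_pos: [0.3725, -0.2207, 0.2388]
eef_rot: [0.974, 0.226, 0.0, -0.001]
contact_force: [0.2, 0.4, 0.7]
opening: 0.999
finger_force: 0.0
```

>>> send_rows --rows "0.79 -0.87 0 -0.164;0.79 -0.87 0 -0.164;0.79 -0.87 0 -0.164;0.79 -0.87 0 -0.164;0.79 -0.87 0 -0.164;0.79 -0.87 0 -0.164;0.79 -0.87 0 -0.164;0.79 -0.87 0 -0.164;0.79 -0.87 0 -0.164;0.79 -0.87 0 -0.164"

```text
clock: 1.77
tool_pos: [0.4737, 0.117, 0.2388]
eef_rot: [0.737, 0.676, 0.002, -0.001]
contact_force: [-0.3, 0.5, -0.6]
opening: 0.997
finger_force: 0.0
```

Run:
```python
from h import *
st(); p,D,k=snap("wrist","w1"); print(k[:3],k[3].round(3).tolist()); st()
P=cloud(0,D,k)
for c in("orange","green"):
    for m in comps(mask(p,c),200):
        z=np.median(P[m][:,2]); W=np.array([ray(0,u,v,z,k)[:2] for v,u in np.argwhere(m)]); r=cv2.minAreaRect((W*1000).astype(np.float32)); print(c,z,np.percentile(P[m][:,2],[5,95]),r)
```

```text
t 1.7667 p [0.4737 0.117  0.2388] x [0.086 0.996 0.005] y [ 0.996 -0.086  0.002] z [ 0.002  0.005 -1.   ] F [-0.3  0.5 -0.6] 0.9967506754360445 0.0
(np.float64(303.8349191254965), 252.4523848386003, 190.83189262014614) [[0.996, -0.083, -0.026, 0.482], [-0.087, -0.947, -0.311, 0.198], [0.002, 0.312, -0.95, 0.385], [0.0, 0.0, 0.0, 1.0]]
t 1.8167 p [0.4727 0.1133 0.2384] x [0.091 0.996 0.001] y [ 0.996 -0.091  0.   ] z [ 0.     0.001 -1.   ] F [ 0.5 -1.1 -0.3] 1.0001624262164583 0.0
```

View pics/w1.png

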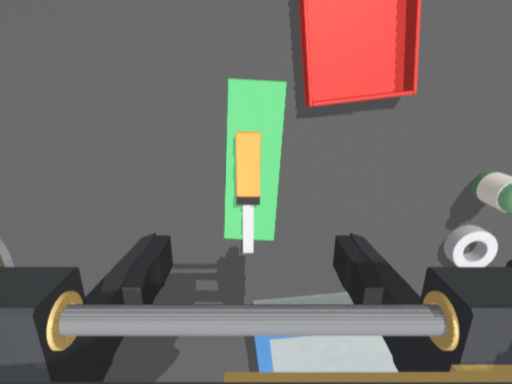

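The wrist view shows the pry's handle at (248,168), a dark collar at (248,200) and the blade tip at (248,250). The mat is around it and the case is at lower right. The colour masks found nothing, so I'll check the HSV values.

Run:
```python
from h import *
p,D,k=load("w1"); h=cv2.cvtColor(p,cv2.COLOR_RGB2HSV)
for u,v in((248,160),(235,100),(248,199),(248,225)): print(h[v,u],D[v,u])
P=cloud(0,D,k);H=h.astype(int)
for c,m in(("or",(H[...,0]>8)&(H[...,0]<22)&(H[...,1]>170)),("gr",(H[...,0]>50)&(H[...,0]<85)&(H[...,1]>120)),("blade",None)):
    if m is None: m=np.zeros((384,512),bool); m[208:256,236:262]=(H[208:256,236:262,1]<60)&(H[208:256,236:262,2]>110)
    m=max(comps(m.astype(np.uint8),50),key=lambda m:m.sum())
    z=np.median(P[m][:,2]); z2={"or":.019,"gr":.003,"blade":.0122}[c]; W=np.array([ray(0,u,v,z2,k)[:2] for v,u in np.argwhere(m)]); r=cv2.minAreaRect((W*1000).astype(np.float32)); print(c,m.sum(),z,np.percentile(P[m][:,2],[5,95]),r)
```

```text
[ 20 139 255] 0.37274966
[ 68 114 234] 0.3658749
[150   6  80] 0.3888934
[143   4 248] 0.4078003Traceback (most recent call last):
  File "<stdin>", line 7, in <module>
ValueError: max() iterable argument is empty
```

Run:
```python
from h import *
p,D,k=load("w1"); H=cv2.cvtColor(p,cv2.COLOR_RGB2HSV).astype(int)
P=cloud(0,D,k)
for c in("or","gr","blade"):
    if c=="or": m=(H[...,0]>8)&(H[...,0]<30)&(H[...,1]>90)&(H[...,2]>120)
    if c=="gr": m=(H[...,0]>50)&(H[...,0]<85)&(H[...,1]>80)
    if c=="blade": m=np.zeros((384,512),bool); m[208:256,236:262]=(H[208:256,236:262,1]<60)&(H[208:256,236:262,2]>130)
    if c!="blade": m[260:]=0
    m=max(comps(m.astype(np.uint8),50),key=lambda m:m.sum())
    z=np.median(P[m][:,2]); z2={"or":.019,"gr":.003,"blade":.0122}[c]; W=np.array([ray(0,u,v,z2,k)[:2] for v,u in np.argwhere(m)]); r=cv2.minAreaRect((W*1000).astype(np.float32)); print(c,m.sum(),z,np.percentile(P[m][:,2],[5,95]),r)
```

```text
or 1599 0.018940907593602285 [0.01753839 0.02027162] ((469.4131164550781, 111.56727600097656), (82.58529663085938, 29.354177474975586), 84.09368896484375)
gr 6531 0.003013645567096157 [0.00155753 0.00434008] ((474.46728515625, 106.68792724609375), (210.7390899658203, 70.57373046875), 82.08023834228516)
blade 514 0.012056381505559904 [0.00046023 0.01330295] ((461.1632995605469, 19.63990592956543), (67.01404571533203, 16.3839054107666), 84.41464233398438)
```

>>> send_rows --rows "-0.055 -0.011 0.3 0;-0.055 -0.011 0.5 0;-0.055 -0.011 0.6 0;-0.055 -0.011 0.65 0;-0.055 -0.011 0.7 0;-0.055 -0.011 0.74 0;-0.055 -0.011 0.768 0;-0.055 -0.011 0.768 0;-0.055 -0.011 0.768 0"

```text
clock: 2.57
tool_pos: [0.4675, 0.0944, 0.0089]
eef_rot: [0.74, 0.673, -0.0, 0.001]
contact_force: [-0.2, 0.4, 0.1]
opening: 1.0
finger_force: 0.0
```

>>> send_rows --rows "0 0 0 0;0 0 0 0;0 0 0 0;0 0 0 0;0 0 0 0;0 0 0 0;0 0 0 0;0 0 0 0;0 0 0 0;0 0 0 0" --jaw 1 --force 50

```text
clock: 3.4
tool_pos: [0.4671, 0.0958, 0.0083]
eef_rot: [0.739, 0.673, -0.0, 0.0]
contact_force: [-1.2, -0.2, 0.9]
opening: 0.331
finger_force: 50.0
```

>>> send_rows --rows "0 0 -0.1 0;0 0 -0.2 0;0 0 -0.333 0;-0.05 0.15 -0.333 -0.01;-0.111 0.3 -0.333 -0.018;-0.111 0.352 -0.333 -0.018;-0.111 0.352 -0.333 -0.018;-0.111 0.352 -0.333 -0.018;-0.111 0.352 -0.333 -0.018"

```text
clock: 4.15
tool_pos: [0.5677, 0.0531, 0.1076]
eef_rot: [0.7, 0.714, -0.001, -0.001]
contact_force: [0.2, 0.4, -0.6]
opening: 0.331
finger_force: 50.0
```

Run:
```python
from h import *
st(); p,D,k=snap("wrist","w2"); st(); snap("scene","scene1")
H=cv2.cvtColor(p,cv2.COLOR_RGB2HSV).astype(int)
P=cloud(0,D,k)
print(P[200:300:8,245:256].reshape(-1,11,3)[:,5].round(4))
m=((H[...,0]>22)&(H[...,0]<34)&(H[...,1]>80)&(H[...,2]>90)).astype(np.uint8)
for c in comps(m,10): print("yellow",c.sum(),np.argwhere(c).mean(0),P[c].mean(0),P[c].min(0),P[c].max(0))
```

```text
t 4.15 p [0.5677 0.0531 0.1076] x [-0.02  1.    0.  ] y [ 1.     0.02  -0.002] z [-0.002 -0.    -1.   ] F [ 0.2  0.4 -0.6] 0.33142207804246365 49.997411370277405
t 4.2 p [0.5674 0.0535 0.1078] x [-0.021  1.    -0.   ] y [ 1.     0.021 -0.003] z [-0.002 -0.    -1.   ] F [-0.4  0.1  0.1] 0.33425586638780364 49.99737739562988
[[0.5674 0.0853 0.1181]
 [0.5675 0.0817 0.1193]
 [0.5675 0.0769 0.1179]
 [0.5676 0.0727 0.1178]
 [0.5677 0.0689 0.1189]
 [0.5677 0.0642 0.1183]
 [0.5678 0.0599 0.1186]
 [0.5679 0.0549 0.1179]
 [0.568  0.0507 0.1187]
 [0.5681 0.0453 0.1175]
 [0.5681 0.0409 0.1183]
 [0.5682 0.0359 0.1181]
 [0.5683 0.0321 0.1197]]
yellow 57 [357.01754386 234.78947368] [ 0.55573236 -0.09810996  0.03751926] [ 0.55027614 -0.10008744  0.03478992] [ 0.56060879 -0.09667657  0.03973389]
yellow 40 [357.  268.5] [ 0.58665845 -0.09716596  0.03773386] [ 0.5834111  -0.09827495  0.03526295] [ 0.58997402 -0.09585765  0.0404314 ]
```

View pics/w2.png

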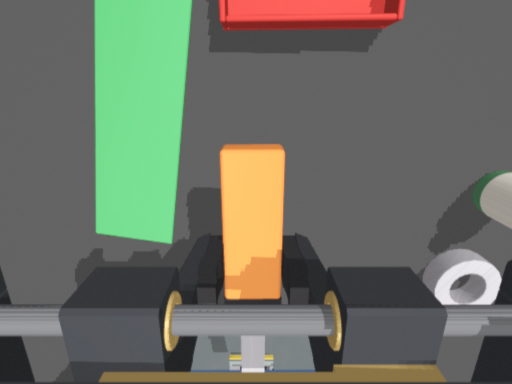

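The wrist view shows the pry held straight, with its handle from (253,147) to (253,297) and its blade lying over the yellow line at (234 and 268,357). Depth puts the slot centre at about (0.570, -0.098). Next I'll check the blade's height and tilt.

Run:
```python
from h import *
p,D,k=load("w2"); P=cloud(0,D,k)
for v in(148,150,154,290,296,300,336,342,348,354,360,364,368,371): print(v,p[v,253],P[v,253].round(4))
p,D,k=load("scene1"); P=cloud(0,D,k)
m=(abs(P[...,2]-.111)<.006)&(abs(P[...,0]-.57)<.02)&(P[...,1]<.03)&(P[...,1]>-.08)
print(m.sum(),P[m].min(0),P[m].max(0)); Q=P[m]; print(np.polyfit(Q[:,1],Q[:,2],1),np.polyfit(Q[:,1],Q[:,0],1),Q.mean(0))
p,D,k=load("scene0");P=cloud(0,D,k);m=mask(p,"blue")>0;m&=(abs(P[...,2]-.057)<.006);print("lid z",np.median(P[m][:,2]))
```

```text
148 [220 138  69] [0.5683 0.1099 0.1161]
150 [255 180  96] [0.5683 0.1095 0.1189]
154 [255 199 108] [0.5684 0.1074 0.1178]
290 [235 154  81] [0.5698 0.0347 0.1181]
296 [235 152  79] [0.5699 0.0311 0.1183]
300 [61 53 51] [0.57   0.0287 0.1186]
336 [178 176 180] [ 0.5706 -0.0021  0.1116]
342 [185 182 187] [ 0.5707 -0.0069  0.1112]
348 [185 183 186] [ 0.5708 -0.011   0.1117]
354 [185 183 187] [ 0.5708 -0.0154  0.1119]
360 [185 182 187] [ 0.5709 -0.0198  0.1121]
364 [186 183 187] [ 0.571  -0.0229  0.1121]
368 [219 216 220] [ 0.5711 -0.0269  0.1114]
371 [219 214 213] [ 0.5711 -0.029   0.1116]
146 [ 0.55191255 -0.05648591  0.10545916] [0.58417414 0.0298956  0.11697219]
[0.01838401 0.11190241] [0.01886942 0.57005126] [ 0.56987381 -0.00940411  0.11172952]
lid z 0.056990894209634324
```

>>> send_rows --rows "0 0.003 0.1 0;0 0.003 0.18 0;0 0.003 0.217 0;0 0.003 0.217 0;0 0.003 0.217 0;0 0.003 0.217 0"

```text
clock: 4.75
tool_pos: [0.5705, 0.0534, 0.0442]
eef_rot: [0.7, 0.714, 0.001, 0.0]
contact_force: [-0.7, -0.5, -0.0]
opening: 0.334
finger_force: 50.0
```

Run:
```python
from h import *
st(); p,D,k=snap("scene","scene2"); st()
P=cloud(0,D,k)
m=(abs(P[...,2]-.046)<.008)&(abs(P[...,0]-.57)<.02)&(P[...,1]<.025)&(P[...,1]>-.075); m=max(comps(m.astype(np.uint8),5),key=lambda a:a.sum())
Q=P[m];print(len(Q),Q.min(0),Q.max(0),np.median(Q,0))
p,D,k=snap("wrist","w3");P=cloud(0,D,k); print(P[336:372:4,253].round(4))
```

```text
t 4.75 p [0.5705 0.0534 0.0442] x [-0.02  1.    0.  ] y [1.    0.02  0.001] z [ 0.001  0.    -1.   ] F [-0.7 -0.5 -0. ] 0.33426695760833075 49.99731481075287
t 4.8 p [0.5708 0.0532 0.0444] x [-0.02  1.    0.  ] y [1.    0.02  0.002] z [ 0.002  0.    -1.   ] F [ 0.4  0.2 -0.8] 0.33596611666032244 49.99740958213806
132 [ 0.55443247 -0.05581756  0.03897576] [0.58682482 0.02483808 0.05386109] [ 0.57196023 -0.01053481  0.04748929]
[[ 0.5737 -0.0018  0.0483]
 [ 0.5737 -0.0054  0.0477]
 [ 0.5738 -0.0072  0.0489]
 [ 0.5738 -0.0114  0.0478]
 [ 0.5704  0.1353  0.1907]
 [ 0.574  -0.0172  0.0481]
 [ 0.574  -0.0196  0.0487]
 [ 0.5741 -0.0234  0.0482]
 [ 0.5741 -0.0262  0.0485]]
```

>>> send_rows --rows "-0.03 -0.007 0.004 0;-0.06 -0.007 0.004 0;-0.09 -0.007 0.004 0;-0.12 -0.007 0.004 0;-0.15 -0.007 0.004 0;-0.18 -0.007 0.004 0;-0.205 -0.007 0.004 0;-0.205 -0.007 0.004 0;-0.205 -0.007 0.004 0"

```text
clock: 5.6
tool_pos: [0.5692, -0.0094, 0.0419]
eef_rot: [0.701, 0.714, 0.0, 0.0]
contact_force: [0.5, 0.9, -0.7]
opening: 0.337
finger_force: 50.0
```

>>> send_rows --rows "0 0 -0.02 0;-0.002 0 -0.04 0;-0.005 0 -0.06 0;-0.008 0 -0.079 0;-0.018 0 -0.118 0;-0.032 0 -0.156 0;-0.049 0 -0.192 0;-0.07 0 -0.226 0;-0.07 0 -0.226 0;-0.07 0 -0.226 0"

```text
clock: 6.43
tool_pos: [0.5703, -0.0317, 0.1107]
eef_rot: [0.701, 0.713, 0.0, 0.001]
contact_force: [-0.7, 0.1, -0.9]
opening: 0.332
finger_force: 50.0
```

Run:
```python
from h import *
st(); snap("scene","scene3")
```

```text
t 6.4333 p [ 0.5703 -0.0317  0.1107] x [-0.017  1.    -0.002] y [1.    0.017 0.002] z [ 0.002 -0.002 -1.   ] F [-0.7  0.1 -0.9] 0.3323336815456302 49.997318387031555
```

View pics/scene3.png

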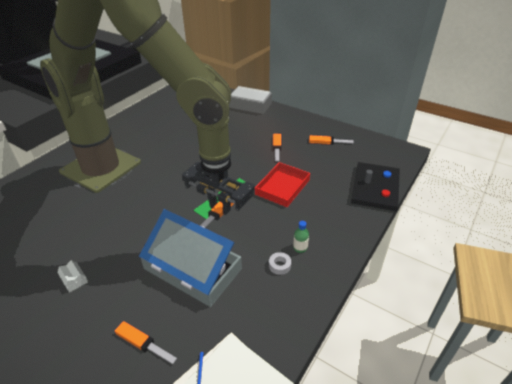

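The lid is rising on the blade, with its front edge at about (200,225) in the scene view. I'll continue along the arc.

>>> send_rows --rows "-0.037 0 -0.047 0;-0.081 0 -0.087 0;-0.131 0 -0.121 0;-0.185 0 -0.147 0;-0.242 0 -0.164 0;-0.302 0 -0.173 0;-0.362 0 -0.173 0;-0.42 0 -0.163 0;-0.478 0 -0.146 0;-0.532 0 -0.119 0"

```text
clock: 7.32
tool_pos: [0.5731, -0.1905, 0.1454]
eef_rot: [0.7, 0.714, 0.0, 0.001]
contact_force: [0.6, 1.2, 0.2]
opening: 0.337
finger_force: 50.0
```

>>> send_rows --rows "-0.02 0 0.01 0;-0.03 0 0.015 0;-0.03 0 0.015 0"

```text
clock: 7.57
tool_pos: [0.5721, -0.1988, 0.14]
eef_rot: [0.7, 0.714, -0.001, -0.001]
contact_force: [0.7, 0.4, -0.9]
opening: 0.332
finger_force: 50.0
```

Run:
```python
from h import *
st(); snap("scene","scene4")
```

```text
t 7.5667 p [ 0.5721 -0.1988  0.14  ] x [-0.019  1.     0.   ] y [ 1.     0.019 -0.002] z [-0.002  0.    -1.   ] F [ 0.7  0.4 -0.9] 0.3318103287389169 49.997209310531616
```

View pics/scene4.png

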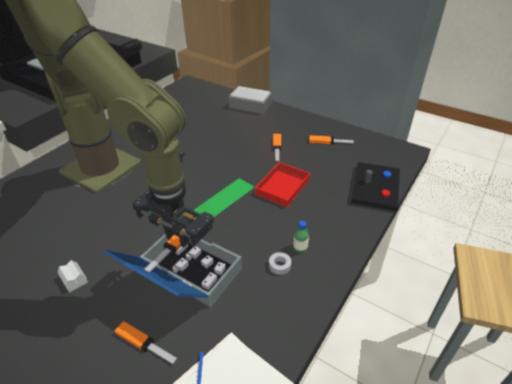

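The lid is open at about 120°, and six blocks are visible in the case around (200,268). I'll put the pry back on the mat now.

>>> send_rows --rows "0.12 0 -0.03 0;0.26 0 -0.03 0;0.4 -0.03 -0.03 0;0.53 -0.1 -0.03 0;0.66 -0.15 -0.03 0;0.79 -0.2 -0.03 0;0.8 -0.24 -0.03 0.012;0.8 -0.24 -0.03 0.025;0.8 -0.24 -0.03 0.025"

```text
clock: 8.37
tool_pos: [0.4952, 0.0428, 0.1505]
eef_rot: [0.753, 0.658, 0.0, -0.0]
contact_force: [0.6, -0.3, -0.6]
opening: 0.333
finger_force: 50.0
```

Run:
```python
from h import *
st(); print(rel((.478,.132,.0095)))
snap("top","top1")
```

```text
t 8.3667 p [0.4952 0.0428 0.1505] x [0.134 0.991 0.   ] y [ 0.991 -0.134 -0.   ] z [-0.  0. -1.] F [ 0.6 -0.3 -0.6] 0.3334402615945665 49.99837875366211
[ 0.28686109 -0.09665086  0.47007428]
```

View pics/top1.png

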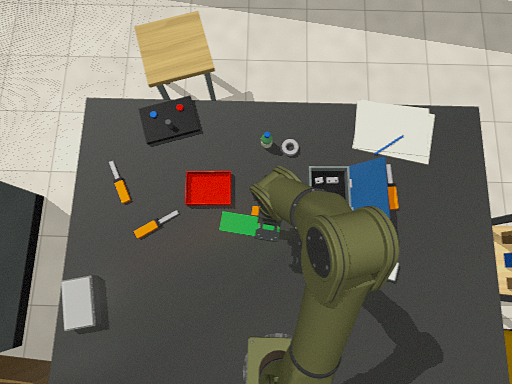

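The arm and held pry are at (262,215), just short of the mat at (250,224). The case is open and the lid stays back, clear of the lookalike pry.

>>> send_rows --rows "0.14 -0.05 0.1 0;0.287 -0.097 0.2 0;0.287 -0.097 0.3 0;0.287 -0.097 0.4 0;0.287 -0.097 0.43 0;0.287 -0.097 0.45 0;0.287 -0.097 0.46 0;0.287 -0.097 0.468 0;0.287 -0.097 0.472 0;0.287 -0.097 0.472 0"

```text
clock: 9.25
tool_pos: [0.4802, 0.1289, 0.0094]
eef_rot: [0.755, 0.656, 0.001, 0.0]
contact_force: [-0.7, -0.3, -0.9]
opening: 0.332
finger_force: 50.0
```

>>> send_rows --rows "0 0 0 0;0 0 0 0;0 0 0 0;0 0 0 0;0 0 0 0;0 0 0 0" --jaw -1

```text
clock: 9.75
tool_pos: [0.4792, 0.1295, 0.0084]
eef_rot: [0.754, 0.657, 0.0, 0.0]
contact_force: [-1.1, 0.3, 0.3]
opening: 0.762
finger_force: 0.0
```

>>> send_rows --rows "0 0 -0.1 0;0 0 -0.2 0;0 0 -0.35 0;0 0 -0.5 0;0 0 -0.6 0;0 0 -0.7 0;0 0 -0.75 0;0 0 -0.75 0"

```text
clock: 10.42
tool_pos: [0.481, 0.1303, 0.2367]
eef_rot: [0.754, 0.657, 0.003, 0.001]
contact_force: [-0.5, 1.0, 0.4]
opening: 0.999
finger_force: 0.0
```

Run:
```python
from h import *
st(); p,D,k=snap("wrist","w4"); H=cv2.cvtColor(p,cv2.COLOR_RGB2HSV).astype(int)
P=cloud(0,D,k)
for c in("or","gr"):
    m=(H[...,0]>8)&(H[...,0]<30)&(H[...,1]>90)&(H[...,2]>120) if c=="or" else (H[...,0]>50)&(H[...,0]<85)&(H[...,1]>80)
    m[260:]=0
    for m in comps(m.astype(np.uint8),200):
        z2={"or":.019,"gr":.003}[c]; W=np.array([ray(0,u,v,z2,k)[:2] for v,u in np.argwhere(m)]); r=cv2.minAreaRect((W*1000).astype(np.float32)); print(c,m.sum(),np.median(P[m][:,2]),r)
```

```text
t 10.4167 p [0.481  0.1303 0.2367] x [0.138 0.99  0.003] y [ 0.99  -0.138  0.006] z [ 0.007  0.002 -1.   ] F [-0.5  1.   0.4] 0.9993589671625458 0.0
or 1691 0.019000584775035467 ((483.5211181640625, 145.38446044921875), (81.3448715209961, 30.060596466064453), 81.96080017089844)
gr 6075 0.002966731267540157 ((474.5274353027344, 107.52911376953125), (209.66087341308594, 70.60674285888672), 82.07184600830078)
```

>>> send_rows --rows "0 0.1 -0.15 0;-0.784 0.409 -0.15 -0.0255;-0.784 0.409 -0.15 -0.0255;-0.784 0.409 -0.15 -0.0255;-0.784 0.409 -0.15 -0.0255;-0.784 0.409 -0.15 -0.0255;-0.784 0.409 -0.15 -0.0255;-0.784 0.409 -0.15 -0.0255;-0.784 0.409 -0.15 -0.0255;-0.784 0.409 -0.15 -0.0255"

```text
clock: 11.3
tool_pos: [0.5676, -0.1194, 0.2766]
eef_rot: [0.699, 0.715, -0.001, -0.002]
contact_force: [-0.6, 0.5, 0.3]
opening: 1.001
finger_force: 0.0
```

Run:
```python
from h import *
st(); p,D,k=snap("wrist","w5"); st()
c=p[90:300,120:390]; save("w5c",cv2.resize(c,None,fx=2.8,fy=2.8,interpolation=cv2.INTER_CUBIC))
```

```text
t 11.3 p [ 0.5676 -0.1194  0.2766] x [-0.023  1.     0.002] y [ 1.     0.023 -0.003] z [-0.003  0.001 -1.   ] F [-0.6  0.5  0.3] 1.0005712298672726 0.0
t 11.35 p [ 0.5677 -0.1181  0.2771] x [-0.025  1.     0.002] y [ 1.     0.025 -0.002] z [-0.002  0.002 -1.   ] F [-0.9  0.6  1. ] 1.0007423875298345 0.0
```

View pics/w5c.png

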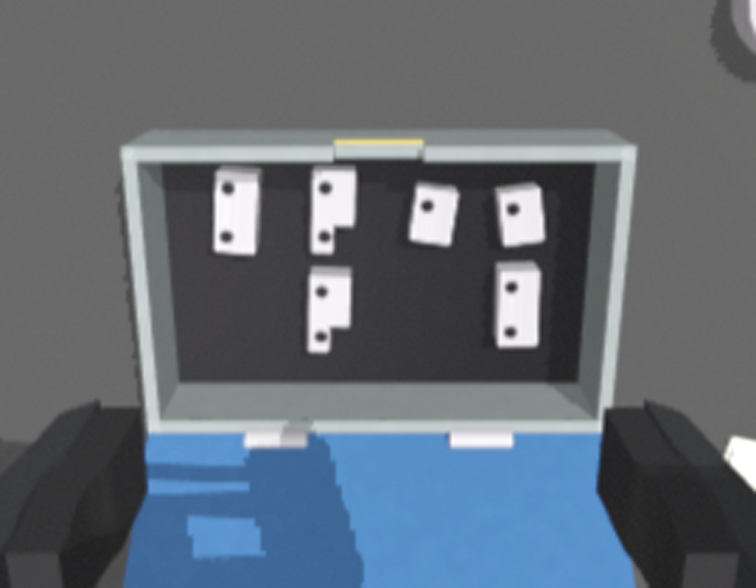

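The crop shows six blocks. Two are good: at (237,210) and (518,305). Two are chipped: at (333,210) and (329,308). Two are short: at (434,214) and (520,215). Next I'll measure their top faces.

```bash
cat >> h.py <<'E'
def blocks(f,zt=.022,lo=.55):
    p,D,k=load(f); P=cloud(0,D,k)
    g=p.min(-1); m=(g>130)&(abs(P[...,2]-zt)<.006)&(P[...,0]>.45)&(P[...,0]<.69)&(P[...,1]<-.095)&(P[...,1]>-.24)
    m=cv2.morphologyEx(m.astype(np.uint8),cv2.MORPH_CLOSE,np.ones((5,5)))
    out=[]
    for c in comps(m,60):
        z=np.median(P[c][:,2]); W=np.array([ray(0,u+a,v+b,zt,k)[:2] for v,u in np.argwhere(c) for a in(-.5,.5) for b in(-.5,.5)])*1000
        r=cv2.minAreaRect(W.astype(np.float32)); px=np.argwhere(c)[:,::-1].mean(0)
        print("px",px.round(),"z",z.round(4),"rect c",np.round(r[0],1),"sz",np.round(r[1],1),"ang",round(r[2],1),"area",round(c.sum()/(c.sum()*4)*len(W)*0+cv2.contourArea(cv2.convexHull(W.astype(np.float32)))),"bb",W.min(0).round(1),W.max(0).round(1))
E
python3 - <<'E'
from h import *
blocks("w5")
p,D,k=load("w5");P=cloud(0,D,k)
print("floor",np.median(P[200:205,262:268,2]))
for z,n in((.05,"rim"),):
    print([ray(0,120+u/2.8,90+v/2.8,z,k).round(4)[:2].tolist() for u,v in((122,150),(633,150),(605,430),(155,430))])
E
```

```text
px [255. 138.] z 0.019 rect c [571.7 -97.9] sz [223.8   2.6] ang 1.3 area 583 bb [ 459.8 -101.8] [683.6 -94.1]
px [204. 165.] z 0.022 rect c [ 503.  -135.4] sz [42.3 21.9] ang 86.4 area 905 bb [ 490.8 -157. ] [ 514.8 -114.1]
px [238. 162.] z 0.022 rect c [ 550.  -133.8] sz [42.7 21.1] ang 87.9 area 782 bb [ 538.9 -154.8] [ 560.5 -112.8]
px [274. 166.] z 0.022 rect c [ 598.2 -134.9] sz [28.4 21.8] ang 83.0 area 597 bb [ 586.5 -149.2] [ 610.2 -120.1]
px [306. 167.] z 0.0218 rect c [ 640.5 -134.3] sz [22.1 28.9] ang 9.8 area 596 bb [ 628.7 -149.8] [ 652.3 -118.9]
px [304. 199.] z 0.0218 rect c [ 642.4 -181.1] sz [22.  43.3] ang 2.0 area 914 bb [ 631.3 -203. ] [ 654.1 -159.4]
px [237. 199.] z 0.0219 rect c [ 548.1 -185.7] sz [42.4 21.2] ang 89.9 area 787 bb [ 537.4 -206.9] [ 558.6 -164.5]
px [251. 231.] z 0.022 rect c [ 568.6 -232.1] sz [202.5   8. ] ang 1.4 area 1598 bb [ 467.4 -238.4] [ 669.9 -225.8]
floor 0.006660720685770644
[[0.4585, -0.1025], [0.6829, -0.0973], [0.6856, -0.2347], [0.4651, -0.24]]
```

>>> send_rows --rows "-0.028 -0.06 0.2 0.008;-0.028 -0.06 0.4 0.008;-0.028 -0.06 0.55 0.008;-0.028 -0.06 0.65 0.008;-0.028 -0.06 0.7 0.008;-0.028 -0.06 0.72 0.008;-0.028 -0.06 0.72 0.008;-0.028 -0.06 0.72 0.008" --jaw 0.3

```text
clock: 12.02
tool_pos: [0.5514, -0.1273, 0.0633]
eef_rot: [0.716, 0.698, 0.001, -0.0]
contact_force: [-0.1, 0.1, 0.5]
opening: 0.419
finger_force: 0.0
```

Run:
```python
from h import *
st(); print(rel((.55,-.127,.0095)))
```

```text
t 12.0167 p [ 0.5514 -0.1273  0.0633] x [0.025 1.    0.001] y [ 1.    -0.025  0.001] z [ 0.001  0.001 -1.   ] F [-0.1  0.1  0.5] 0.41942684790317836 0.0
[ 0.00079029 -0.00471536  0.17928989]
```

>>> send_rows --rows "0 -0.004 0 0;0 -0.004 0.04 0;0 -0.004 0.08 0;0 -0.004 0.12 0;0 -0.004 0.15 0;0 -0.004 0.17 0;0 -0.004 0.178 0;0 -0.004 0.178 0"

```text
clock: 12.68
tool_pos: [0.5491, -0.1289, 0.0081]
eef_rot: [0.717, 0.697, -0.0, -0.0]
contact_force: [-0.6, 0.2, 0.1]
opening: 0.353
finger_force: 0.0
```

>>> send_rows --rows "0 0 0 0;0 0 0 0;0 0 0 0;0 0 0 0;0 0 -0.1 0;0 0 -0.2 0;0 0 -0.35 0;0 0 -0.5 0;0 0 -0.5 0" --jaw 1 --force 40

```text
clock: 13.43
tool_pos: [0.5532, -0.129, 0.1654]
eef_rot: [0.717, 0.697, 0.004, 0.004]
contact_force: [0.0, -1.0, -0.2]
opening: 0.218
finger_force: 40.0
```

Run:
```python
from h import *
st(); print(rel((.60,.20,.16)))
```

```text
t 13.4333 p [ 0.5532 -0.129   0.1654] x [ 0.028  1.    -0.001] y [ 1.    -0.028  0.011] z [ 0.011 -0.001 -1.   ] F [ 0.  -1.  -0.2] 0.21813992283999917 39.9995219707489
[1.10064263 0.1251805  0.01861382]
```

>>> send_rows --rows "0.9 0.12 -0.08 0;0.9 0.12 -0.08 0;0.9 0.12 -0.08 0;0.9 0.12 -0.08 0;0.9 0.12 -0.08 0;0.9 0.12 -0.08 0;0.9 0.12 -0.08 0;0.9 0.12 -0.08 0"

```text
clock: 14.1
tool_pos: [0.5928, 0.1492, 0.1839]
eef_rot: [0.713, 0.701, 0.003, -0.002]
contact_force: [1.0, -0.0, -1.0]
opening: 0.218
finger_force: 40.0
```

>>> send_rows --rows "0.2 0 0 0;0.4 0 0 0;0.4 0 0 0;0.4 0 0 0;0.4 0 0 0;0.4 0 0 0"

```text
clock: 14.6
tool_pos: [0.5962, 0.2581, 0.1823]
eef_rot: [0.717, 0.697, -0.001, 0.001]
contact_force: [-0.4, -0.7, -1.5]
opening: 0.223
finger_force: 40.0
```

Run:
```python
from h import *
st(); p,D,k=snap("wrist","w6"); st(); P=cloud(0,D,k)
H=cv2.cvtColor(p,cv2.COLOR_RGB2HSV).astype(int)
m=((H[...,0]<7)|(H[...,0]>172))&(H[...,1]>110)&(H[...,2]>60)
for n,lo,hi in(("rim",.027,.033),("floor",.002,.0065)):
    q=m&(P[...,2]>lo)&(P[...,2]<hi); c=max(comps(q.astype(np.uint8),30),key=lambda a:a.sum()); r=cv2.minAreaRect((P[c][:,:2]*1000).astype(np.float32)); print(n,c.sum(),np.median(P[c][:,2]),r,P[c].min(0),P[c].max(0))
```

```text
t 14.6 p [0.5962 0.2581 0.1823] x [ 0.028  1.    -0.003] y [ 1.    -0.028 -0.001] z [-0.001 -0.003 -1.   ] F [-0.4 -0.7 -1.5] 0.22306052035625593 39.99938607215881
t 14.65 p [0.5966 0.2571 0.1823] x [ 0.03   1.    -0.003] y [ 1.   -0.03 -0.  ] z [-0.    -0.003 -1.   ] F [-1.  -1.3 -1.8] 0.22213461285412056 39.999414682388306
rim 1838 0.029767062590291188 ((602.4650268554688, 259.2222900390625), (120.33030700683594, 159.494873046875), 1.6883658170700073) [0.54040983 0.18122146 0.02701929] [0.66388584 0.34051386 0.03239605]
floor 13737 0.0040585359836495805 ((602.4439086914062, 258.13067626953125), (112.65882873535156, 152.93821716308594), 1.7263257503509521) [0.54400159 0.18043212 0.00200386] [0.66080297 0.33600063 0.00649368]
```

View pics/w6.png

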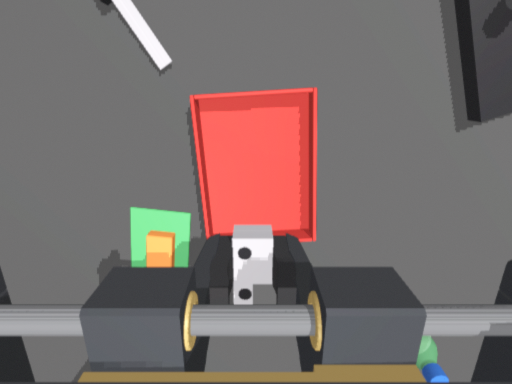

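The block hangs in the gripper at (253,262), with the notch at its near end. The tray is centred at (0.6025, 0.2587) with its floor at 4 mm.

>>> send_rows --rows "-0.08 0.029 0 -0.0095;-0.146 0.029 0.1 -0.0095;-0.146 0.029 0.25 -0.0095;-0.146 0.029 0.4 -0.0095;-0.146 0.029 0.48 -0.0095;-0.146 0.029 0.53 -0.0095;-0.146 0.029 0.56 -0.0095;-0.146 0.029 0.577 -0.0095;-0.146 0.029 0.577 -0.0095;-0.146 0.029 0.577 -0.0095"

```text
clock: 15.48
tool_pos: [0.605, 0.2162, 0.0114]
eef_rot: [0.696, 0.718, 0.001, 0.001]
contact_force: [0.1, 0.6, -0.2]
opening: 0.223
finger_force: 40.0
```

>>> send_rows --rows "0 0 0 0;0 0 0 0;0 0 0 0;0 0 0 0;0 0 -0.1 0;0 0 -0.25 0;0 0 -0.4 0;0 0 -0.5 0;0 0 -0.5 0" --jaw 0.25

```text
clock: 16.23
tool_pos: [0.6079, 0.2186, 0.168]
eef_rot: [0.696, 0.718, 0.007, 0.002]
contact_force: [1.4, 0.5, -0.2]
opening: 0.376
finger_force: 0.0
```

Run:
```python
from h import *
st(); print(rel((.548,-.179,.1585)))
```

```text
t 16.2333 p [0.6079 0.2186 0.168 ] x [-0.032  0.999  0.006] y [0.999 0.032 0.013] z [ 0.013  0.007 -1.   ] F [ 1.4  0.5 -0.2] 0.3757754238426452 0.0
[-1.31847272 -0.24178279  0.02050813]
```

>>> send_rows --rows "-0.14 -0.03 0 0;-0.9 -0.16 0 0;-0.9 -0.16 0 0;-0.9 -0.16 0 0;-0.9 -0.16 0 0;-0.9 -0.16 0 0;-0.9 -0.16 0 0;-0.9 -0.16 0 0" --jaw 0.3

```text
clock: 16.9
tool_pos: [0.5627, -0.0647, 0.1592]
eef_rot: [0.699, 0.715, -0.003, 0.001]
contact_force: [-0.1, 0.1, -0.2]
opening: 0.348
finger_force: 0.0
```

>>> send_rows --rows "-0.13 -0.03 0 0.005;-0.27 -0.06 0.02 0.005;-0.41 -0.08 0.1 0.005;-0.41 -0.08 0.2 0.005;-0.41 -0.08 0.3 0.005;-0.41 -0.08 0.33 0.005;-0.41 -0.08 0.33 0.005;-0.41 -0.08 0.33 0.005"

```text
clock: 17.57
tool_pos: [0.5452, -0.1777, 0.0614]
eef_rot: [0.706, 0.708, 0.001, -0.0]
contact_force: [0.5, -0.7, 0.1]
opening: 0.351
finger_force: 0.0
```

Run:
```python
from h import *
st(); print(rel((.548,-.179,.0085)))
```

```text
t 17.5667 p [ 0.5452 -0.1777  0.0614] x [-0.003  1.     0.001] y [1.    0.003 0.001] z [ 0.001  0.001 -1.   ] F [ 0.5 -0.7  0.1] 0.3510505558539593 0.0
[-0.0043764   0.00916308  0.17642289]
```

>>> send_rows --rows "-0.004 0.008 0 0;-0.004 0.008 0.04 0;-0.004 0.008 0.08 0;-0.004 0.008 0.12 0;-0.004 0.008 0.15 0;-0.004 0.008 0.17 0;-0.004 0.008 0.176 0;-0.004 0.008 0.176 0"

```text
clock: 18.23
tool_pos: [0.5463, -0.1803, 0.0074]
eef_rot: [0.707, 0.707, -0.0, -0.001]
contact_force: [0.4, -0.0, 0.0]
opening: 0.353
finger_force: 0.0
```

>>> send_rows --rows "0 0 0 0;0 0 0 0;0 0 0 0;0 0 0 0;0 0 -0.1 0;0 0 -0.2 0;0 0 -0.35 0;0 0 -0.5 0;0 0 -0.5 0;0 0 -0.5 0" --jaw 1

```text
clock: 19.07
tool_pos: [0.5489, -0.181, 0.1613]
eef_rot: [0.707, 0.707, 0.002, 0.003]
contact_force: [0.6, -0.3, -1.3]
opening: 0.222
finger_force: 40.0
```

Run:
```python
from h import *
st(); print(rel((.601,.317,.17)))
```

```text
t 19.0667 p [ 0.5489 -0.181   0.1613] x [-0.     1.    -0.002] y [1.    0.    0.007] z [ 0.007 -0.002 -1.   ] F [ 0.6 -0.3 -1.3] 0.22161750687796036 39.97019648551941
[ 1.65983353  0.17409594 -0.0304916 ]
```

>>> send_rows --rows "0.83 0.087 -0.03 0;0.83 0.087 -0.03 0;0.83 0.087 -0.03 0;0.83 0.087 -0.03 0;0.83 0.087 -0.03 0;0.83 0.087 -0.03 0;0.83 0.087 -0.03 0"

```text
clock: 19.65
tool_pos: [0.5721, 0.0813, 0.1665]
eef_rot: [0.702, 0.712, 0.004, -0.003]
contact_force: [0.4, 1.5, -0.3]
opening: 0.228
finger_force: 40.0
```

>>> send_rows --rows "0.83 0.087 0 -0.005;0.83 0.087 0 -0.005;0.83 0.087 0 -0.005;0.83 0.087 0 -0.005;0.83 0.087 0 -0.005;0.83 0.087 0 -0.005;0.83 0.087 0 -0.005;0.83 0.087 0.1 -0.005;0.83 0.087 0.2 -0.005;0.83 0.087 0.2 -0.005"

```text
clock: 20.48
tool_pos: [0.5943, 0.3136, 0.0993]
eef_rot: [0.695, 0.719, -0.007, -0.001]
contact_force: [-0.6, -1.1, -1.9]
opening: 0.224
finger_force: 40.0
```

Run:
```python
from h import *
st(); print(rel((.601,.316,.008)))
```

```text
t 20.4833 p [0.5943 0.3136 0.0993] x [-0.033  0.999 -0.009] y [ 0.999  0.033 -0.011] z [-0.011 -0.009 -1.   ] F [-0.6 -1.1 -1.9] 0.22367386217925203 39.9703323841095
[0.0099747  0.02585664 0.30382419]
```

>>> send_rows --rows "0 0.012 0.15 0;0 0.012 0.15 0;0 0.012 0.15 0;0 0.012 0.15 0"

```text
clock: 20.82
tool_pos: [0.6025, 0.3175, 0.0629]
eef_rot: [0.696, 0.718, 0.0, -0.0]
contact_force: [0.9, 0.4, 0.4]
opening: 0.221
finger_force: 40.0
```

Run:
```python
from h import *
st(); print(rel((.601,.316,.008)))
```

```text
t 20.8167 p [0.6025 0.3175 0.0629] x [-0.032  0.999  0.   ] y [0.999 0.032 0.   ] z [ 0.  0. -1.] F [0.9 0.4 0.4] 0.22144216442080483 39.97026443481445
[-0.0049412 -0.0050339  0.1830128]
```

>>> send_rows --rows "-0.005 -0.005 0.05 0;-0.005 -0.005 0.1 0;-0.005 -0.005 0.14 0;-0.005 -0.005 0.165 0;-0.005 -0.005 0.18 0;-0.005 -0.005 0.182 0;-0.005 -0.005 0.182 0"

```text
clock: 21.4
tool_pos: [0.6009, 0.3163, 0.0074]
eef_rot: [0.696, 0.718, 0.0, 0.0]
contact_force: [0.1, 0.2, -1.6]
opening: 0.226
finger_force: 40.0
```

>>> send_rows --rows "0 0 0 0;0 0 0 0;0 0 0 0;0 0 0 0;0 0 -0.1 0;0 0 -0.25 0;0 0 -0.4 0;0 0 -0.5 0;0 0 -0.5 0" --jaw 0.25

```text
clock: 22.15
tool_pos: [0.6048, 0.3195, 0.1663]
eef_rot: [0.696, 0.718, 0.007, 0.001]
contact_force: [1.2, 1.3, -0.1]
opening: 0.375
finger_force: 0.0
```

Run:
```python
from h import *
st(); print(rel((.597,-.134,.16)))
```

```text
t 22.15 p [0.6048 0.3195 0.1663] x [-0.031  0.999  0.008] y [0.999 0.031 0.012] z [ 0.012  0.009 -1.   ] F [ 1.2  1.3 -0.1] 0.3753335007375679 0.0
[-1.51034332 -0.0733155   0.00724042]
```

>>> send_rows --rows "-0.14 0 0 0;-0.75 -0.035 0 0;-0.75 -0.035 0 0;-0.75 -0.035 0 0;-0.75 -0.035 0 0;-0.75 -0.035 0 0;-0.75 -0.035 0 0;-0.75 -0.035 0 0" --jaw 0.36

```text
clock: 22.82
tool_pos: [0.5977, 0.0897, 0.1575]
eef_rot: [0.697, 0.717, 0.0, 0.0]
contact_force: [0.4, 1.3, 1.0]
opening: 0.319
finger_force: 0.0
```

>>> send_rows --rows "-0.13 -0.01 0 0.005;-0.27 -0.02 0 0.015;-0.41 -0.03 0 0.0244;-0.55 -0.035 0 0.0244;-0.69 -0.035 0.05 0.0244;-0.76 -0.035 0.15 0.0244;-0.76 -0.035 0.25 0.0244;-0.76 -0.035 0.33 0.0244;-0.76 -0.035 0.33 0.0244;-0.76 -0.035 0.33 0.0244"

```text
clock: 23.65
tool_pos: [0.5945, -0.1345, 0.0579]
eef_rot: [0.748, 0.664, 0.0, -0.001]
contact_force: [0.4, -0.8, 0.5]
opening: 0.319
finger_force: 0.0
```

Run:
```python
from h import *
st(); print(rel((.5975,-.1355,.0085)))
```

```text
t 23.65 p [ 0.5945 -0.1345  0.0579] x [0.118 0.993 0.002] y [ 0.993 -0.118 -0.001] z [-0.001  0.002 -1.   ] F [ 0.4 -0.8  0.5] 0.3187478542792571 0.0
[-0.00256371  0.01044731  0.16453396]
```

>>> send_rows --rows "-0.002 0.01 0 0;-0.002 0.01 0.04 0;-0.002 0.01 0.08 0;-0.002 0.01 0.11 0;-0.002 0.01 0.14 0;-0.002 0.01 0.16 0;-0.002 0.01 0.164 0;-0.002 0.01 0.164 0"

```text
clock: 24.32
tool_pos: [0.5968, -0.1383, 0.0085]
eef_rot: [0.749, 0.663, -0.0, -0.0]
contact_force: [-0.4, -0.4, 0.2]
opening: 0.319
finger_force: 0.0
```

>>> send_rows --rows "0 0 0 0;0 0 0 0;0 0 0 0;0 0 0 0;0 0 -0.1 0;0 0 -0.2 0;0 0 -0.35 0;0 0 -0.5 0;0 0 -0.5 0;0 0 -0.5 0" --jaw 1

```text
clock: 25.15
tool_pos: [0.5995, -0.1385, 0.1628]
eef_rot: [0.749, 0.663, 0.002, 0.003]
contact_force: [0.7, -0.0, -1.0]
opening: 0.224
finger_force: 40.0
```

Run:
```python
from h import *
st(); print(rel((.603,.2445,.17)))
```

```text
t 25.15 p [ 0.5995 -0.1385  0.1628] x [ 0.121  0.993 -0.   ] y [ 0.993 -0.121  0.007] z [ 0.007 -0.001 -1.   ] F [ 0.7 -0.  -1. ] 0.2243331101733616 39.99973475933075
[ 1.26864022 -0.14314821 -0.02525404]
```

>>> send_rows --rows "0.8 -0.09 -0.02 0;0.8 -0.09 -0.02 0;0.8 -0.09 -0.02 0;0.8 -0.09 -0.02 0;0.8 -0.09 -0.02 0;0.8 -0.09 -0.02 0;0.8 -0.09 -0.02 0"

```text
clock: 25.73
tool_pos: [0.5974, 0.1146, 0.1642]
eef_rot: [0.744, 0.668, 0.002, -0.004]
contact_force: [0.2, 0.0, -0.3]
opening: 0.219
finger_force: 40.0
```

>>> send_rows --rows "0.1 -0.01 0 -0.005;0.22 -0.025 0 -0.015;0.34 -0.04 0 -0.024;0.457 -0.053 0 -0.024;0.457 -0.053 0.1 -0.024;0.457 -0.053 0.2 -0.024;0.457 -0.053 0.3 -0.024;0.457 -0.053 0.35 -0.024;0.457 -0.053 0.35 -0.024;0.457 -0.053 0.35 -0.024"

```text
clock: 26.57
tool_pos: [0.5989, 0.2402, 0.0582]
eef_rot: [0.696, 0.718, -0.002, -0.001]
contact_force: [0.0, 0.7, -0.4]
opening: 0.224
finger_force: 40.0
```

Run:
```python
from h import *
st(); print(rel((.603,.241,.008)))
```

```text
t 26.5667 p [0.5989 0.2402 0.0582] x [-0.03   1.    -0.002] y [ 1.     0.03  -0.004] z [-0.004 -0.002 -1.   ] F [ 0.   0.7 -0.4] 0.22387872711054546 39.99976694583893
[0.00262977 0.01424741 0.1672125 ]
```

>>> send_rows --rows "0 0.012 0.05 0;0 0.012 0.1 0;0 0.012 0.13 0;0 0.012 0.15 0;0 0.012 0.163 0;0 0.012 0.167 0;0 0.012 0.167 0"

```text
clock: 27.15
tool_pos: [0.6038, 0.2413, 0.0099]
eef_rot: [0.697, 0.718, -0.0, 0.0]
contact_force: [-0.0, -0.4, -1.0]
opening: 0.22
finger_force: 40.0
```

>>> send_rows --rows "0 0 0 0;0 0 0 0;0 0 0 0;0 0 0 0;0 0 -0.1 0;0 0 -0.25 0;0 0 -0.4 0;0 0 -0.5 0;0 0 -0.5 0;0 0 -0.5 0" --jaw 0.25

```text
clock: 27.98
tool_pos: [0.6054, 0.2421, 0.163]
eef_rot: [0.697, 0.717, 0.003, 0.001]
contact_force: [-0.6, -1.5, -0.2]
opening: 0.374
finger_force: 0.0
```

Run:
```python
from h import *
st(); print(rel((.6405,-.135,.16)))
```

```text
t 27.9833 p [0.6054 0.2421 0.163 ] x [-0.029  1.     0.002] y [1.    0.029 0.005] z [ 0.005  0.002 -1.   ] F [-0.6 -1.5 -0.2] 0.3740435591253392 0.0
[-1.26005744  0.08027654  0.007707  ]
```

>>> send_rows --rows "-0.65 0.04 0 0;-0.65 0.04 0 0;-0.65 0.04 0 0;-0.65 0.04 0 0;-0.65 0.04 0 0;-0.65 0.04 0 0" --jaw 0.34

```text
clock: 28.48
tool_pos: [0.6211, 0.0353, 0.1576]
eef_rot: [0.701, 0.713, -0.005, 0.002]
contact_force: [0.8, -1.1, -0.8]
opening: 0.328
finger_force: 0.0
```

>>> send_rows --rows "-0.13 0.01 0 -0.005;-0.27 0.02 0 -0.015;-0.41 0.03 0 -0.0224;-0.55 0.035 0 -0.0224;-0.61 0.038 0.05 -0.0224;-0.61 0.038 0.15 -0.0224;-0.61 0.038 0.25 -0.0224;-0.61 0.038 0.33 -0.0224;-0.61 0.038 0.33 -0.0224;-0.61 0.038 0.33 -0.0224"

```text
clock: 29.32
tool_pos: [0.6367, -0.1348, 0.0589]
eef_rot: [0.644, 0.765, -0.001, -0.002]
contact_force: [0.5, 0.5, -0.1]
opening: 0.335
finger_force: 0.0
```

Run:
```python
from h import *
st(); print(rel((.6395,-.135,.0085)))
```

```text
t 29.3167 p [ 0.6367 -0.1348  0.0589] x [-0.171  0.985  0.002] y [ 0.985  0.171 -0.004] z [-0.005  0.001 -1.   ] F [ 0.5  0.5 -0.1] 0.33454471553997744 0.0
[-0.00268135  0.00980095  0.16811204]
```

>>> send_rows --rows "-0.002 0.009 0 0;-0.002 0.009 0.04 0;-0.002 0.009 0.08 0;-0.002 0.009 0.11 0;-0.002 0.009 0.14 0;-0.002 0.009 0.16 0;-0.002 0.009 0.167 0;-0.002 0.009 0.167 0"

```text
clock: 29.98
tool_pos: [0.6407, -0.1359, 0.0102]
eef_rot: [0.644, 0.765, -0.0, -0.0]
contact_force: [-0.6, 0.6, 0.3]
opening: 0.333
finger_force: 0.0
```

>>> send_rows --rows "0 0 0 0;0 0 0 0;0 0 0 0;0 0 0 0;0 0 -0.1 0;0 0 -0.2 0;0 0 -0.35 0;0 0 -0.5 0;0 0 -0.5 0;0 0 -0.5 0" --jaw 1

```text
clock: 30.82
tool_pos: [0.6436, -0.1359, 0.165]
eef_rot: [0.645, 0.765, 0.002, 0.003]
contact_force: [0.0, 0.1, -0.6]
opening: 0.223
finger_force: 40.0
```

Run:
```python
from h import *
st(); print(rel((.602,.272,.17)))
```

```text
t 30.8167 p [ 0.6436 -0.1359  0.165 ] x [-0.169  0.986 -0.002] y [0.986 0.169 0.007] z [ 0.007 -0.001 -1.   ] F [ 0.   0.1 -0.6] 0.22276515456546184 39.999775886535645
[ 1.36347414  0.09346378 -0.01879357]
```

>>> send_rows --rows "0.8 0.055 -0.02 0;0.8 0.055 -0.02 0;0.8 0.055 -0.02 0;0.8 0.055 -0.02 0;0.8 0.055 -0.02 0;0.8 0.055 -0.02 0;0.8 0.055 -0.02 0"

```text
clock: 31.4
tool_pos: [0.6138, 0.1145, 0.1661]
eef_rot: [0.639, 0.769, 0.002, -0.004]
contact_force: [-0.4, 1.6, 0.5]
opening: 0.225
finger_force: 40.0
```

>>> send_rows --rows "0.13 0.01 0 0.005;0.27 0.02 0 0.015;0.41 0.03 0 0.0224;0.563 0.038 0 0.0224;0.563 0.038 0.05 0.0224;0.563 0.038 0.15 0.0224;0.563 0.038 0.25 0.0224;0.563 0.038 0.33 0.0224;0.563 0.038 0.33 0.0224;0.563 0.038 0.33 0.0224"

```text
clock: 32.23
tool_pos: [0.5978, 0.2703, 0.0656]
eef_rot: [0.696, 0.718, -0.003, -0.001]
contact_force: [0.3, 0.2, 0.0]
opening: 0.226
finger_force: 40.0
```

Run:
```python
from h import *
st(); print(rel((.602,.273,.0085)))
```

```text
t 32.2333 p [0.5978 0.2703 0.0656] x [-0.03   1.    -0.003] y [ 1.     0.03  -0.004] z [-0.004 -0.003 -1.   ] F [0.3 0.2 0. ] 0.22622560292259425 39.999732971191406
[0.00917478 0.01510214 0.19030018]
```

>>> send_rows --rows "0.006 0.012 0.05 0;0.006 0.012 0.1 0;0.006 0.012 0.14 0;0.006 0.012 0.165 0;0.006 0.012 0.18 0;0.006 0.012 0.188 0;0.006 0.012 0.188 0"

```text
clock: 32.82
tool_pos: [0.6027, 0.2736, 0.0112]
eef_rot: [0.697, 0.718, -0.0, -0.0]
contact_force: [0.5, -0.4, -0.5]
opening: 0.22
finger_force: 40.0
```

>>> send_rows --rows "0 0 0 0;0 0 0 0;0 0 0 0;0 0 0 0;0 0 -0.1 0;0 0 -0.25 0;0 0 -0.4 0;0 0 -0.6 0;0 0 -0.75 0;0 0 -0.75 0" --jaw 0.25

```text
clock: 33.65
tool_pos: [0.6038, 0.2746, 0.2415]
eef_rot: [0.697, 0.717, 0.003, 0.001]
contact_force: [0.8, 0.4, -0.1]
opening: 0.377
finger_force: 0.0
```

Run:
```python
from h import *
st(); p,D,k=snap("wrist","w7"); q,Dq,kk=snap("scene","scene5"); st()
save("c7",np.hstack([cv2.resize(p[60:250,150:380],None,fx=1.7,fy=1.7),cv2.resize(q[140:320,100:330],(391,323))]))
P=cloud(0,Dq,kk); m=(q[...,2].astype(int)>q[...,0]+60)&(P[...,2]>.06)&(P[...,2]<.25)&(abs(P[...,0]-.57)<.13)&(P[...,1]<-.22)&(P[...,1]>-.42)
Q=P[m]; print(len(Q),Q.min(0),Q.max(0),np.degrees(np.arctan2(Q[:,2]-.05,-(-.239-Q[:,1])*-1)).mean(),np.polyfit(Q[:,1],Q[:,2],1))
```

```text
t 33.65 p [0.6038 0.2746 0.2415] x [-0.03   1.     0.003] y [1.    0.03  0.005] z [ 0.005  0.003 -1.   ] F [ 0.8  0.4 -0.1] 0.3770563499502551 0.0
t 33.75 p [0.6056 0.276  0.2434] x [-0.029  1.     0.006] y [1.    0.029 0.011] z [ 0.01   0.006 -1.   ] F [0.3 0.5 0.7] 0.3704773061448521 0.0
1226 [ 0.46381962 -0.33154991  0.06036687] [ 0.6879937  -0.24365373  0.16401661] 53.07891073757647 [-1.25264978 -0.2458397 ]
```

View pics/c7.png

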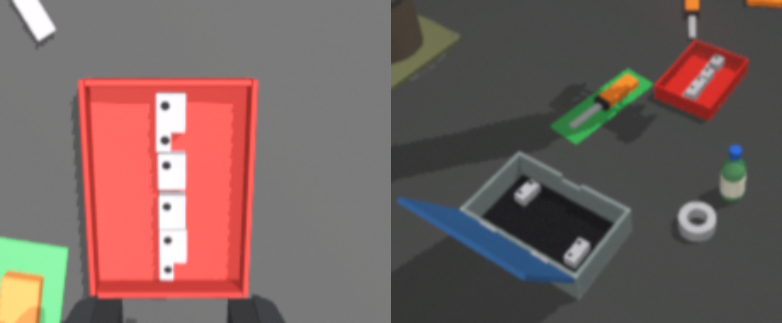

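The four faulty blocks are in the tray in a row, at about (170,185) in the left part. The case keeps two good blocks and the pry is on its mat. The lid stands at about 2.24 rad with its edge at y≈-0.33. I'll go behind it with shut fingers to close it.

>>> send_rows --rows "-0.99 -0.08 0 0;-0.99 -0.08 0 0;-0.99 -0.08 0 0;-0.99 -0.08 0 0;-0.99 -0.08 0 0;-0.99 -0.08 0 0;-0.99 -0.08 0 0;-0.99 -0.08 0 0;-0.99 -0.08 0 0" --jaw 1

```text
clock: 34.5
tool_pos: [0.5869, -0.0293, 0.2356]
eef_rot: [0.699, 0.715, -0.002, 0.0]
contact_force: [-0.2, 0.7, -0.4]
opening: 0.002
finger_force: 0.0
```

>>> send_rows --rows "-0.99 -0.08 0 0;-0.99 -0.08 0 0;-0.99 -0.08 0 0;-0.99 -0.08 0 0;-0.99 -0.08 0 0;-0.99 -0.08 0 0;-0.99 -0.08 0 0;-0.99 -0.08 0 0;-0.99 -0.08 0 0"

```text
clock: 35.25
tool_pos: [0.572, -0.3242, 0.2356]
eef_rot: [0.698, 0.716, -0.0, 0.0]
contact_force: [-0.2, 0.7, 0.0]
opening: 0.003
finger_force: 0.0
```

Run:
```python
from h import *
st(); print(rel((.572,-.375,.24)),rel((.572,-.375,.14)))
```

```text
t 35.25 p [ 0.572  -0.3242  0.2356] x [-0.025  1.    -0.001] y [ 1.     0.025 -0.001] z [-0.001 -0.001 -1.   ] F [-0.2  0.7  0. ] 0.0025584737941067655 0.0
[-0.16929362 -0.00415667 -0.0146584 ] [-0.16904832 -0.00393907  0.31867478]
```

>>> send_rows --rows "-0.1 0 0 0;-0.169 0 0 0;-0.169 0 0.1 0;-0.169 0 0.2 0;-0.169 0 0.3 0;-0.169 0 0.318 0;-0.169 0 0.318 0;-0.169 0 0.318 0"

```text
clock: 35.92
tool_pos: [0.5758, -0.3701, 0.1424]
eef_rot: [0.696, 0.718, 0.001, 0.0]
contact_force: [-0.3, -0.3, -0.1]
opening: 0.005
finger_force: 0.0
```

>>> send_rows --rows "0.05 0 0 0;0.1 0 0 0;0.14 0 0 0;0.18 0 0 0;0.22 0 0 0;0.26 0 0 0;0.3 0 0 0;0.34 0 0 0;0.38 0 -0.02 0;0.4 0 -0.03 0"

```text
clock: 36.75
tool_pos: [0.5701, -0.2491, 0.1503]
eef_rot: [0.696, 0.719, 0.0, -0.001]
contact_force: [0.5, -0.8, -1.1]
opening: 0.005
finger_force: 0.8
```

Run:
```python
from h import *
st(); q,D,k=snap("scene","scene6"); st(); P=cloud(0,D,k)
m=(q[...,2].astype(int)>q[...,0]+60)&(P[...,2]>.06)&(P[...,2]<.25)&(abs(P[...,0]-.57)<.13)&(P[...,1]<-.08)&(P[...,1]>-.42)
Q=P[m]; print(len(Q),Q.min(0),Q.max(0),np.polyfit(Q[:,2],Q[:,1],1))
for t in((-.23,.148),(-.205,.14),(-.183,.126),(-.166,.106),(-.154,.083),(-.15,.066),(-.149,.058)): print(rel((.572,*t)).round(3))
```

```text
t 36.75 p [ 0.5701 -0.2491  0.1503] x [-0.033  0.999  0.002] y [ 0.999  0.033 -0.001] z [-0.002  0.002 -1.   ] F [ 0.5 -0.8 -1.1] 0.00463525158738192 0.8441039058834576
t 36.8 p [ 0.5706 -0.2484  0.151 ] x [-0.034  0.999  0.002] y [ 0.999  0.034 -0.   ] z [-0.     0.002 -1.   ] F [0.4 0.5 0.9] 0.005357782260732122 0.026435908693011323
413 [ 0.46096943 -0.24802585  0.06006416] [ 0.686339   -0.22719504  0.19251122] [ 0.09230737 -0.25016059]
[0.061 0.007 0.01 ]
[0.144 0.01  0.037]
[0.217 0.012 0.084]
[0.274 0.014 0.151]
[0.314 0.015 0.227]
[0.327 0.016 0.284]
[0.33  0.016 0.311]
```

Lid is at about 85°. I'll push it on over the top and down.

>>> send_rows --rows "0.03 0.003 0.005 0;0.061 0.007 0.01 0;0.1 0.008 0.022 0;0.144 0.01 0.037 0;0.18 0.011 0.06 0;0.217 0.012 0.084 0;0.245 0.013 0.118 0;0.274 0.014 0.151 0;0.294 0.015 0.19 0;0.314 0.015 0.227 0"

```text
clock: 37.63
tool_pos: [0.572, -0.1556, 0.0813]
eef_rot: [0.696, 0.718, 0.0, -0.001]
contact_force: [0.7, -0.9, 0.8]
opening: 0.003
finger_force: 0.5
```

>>> send_rows --rows "0.01 0 0.03 0;0.013 0 0.045 0;0.015 0 0.06 0;0.016 0 0.075 0;0.016 0 0.08 0;0.016 0 0.08 0"

```text
clock: 38.13
tool_pos: [0.572, -0.1534, 0.0579]
eef_rot: [0.697, 0.717, -0.0, -0.0]
contact_force: [0.1, -0.5, 0.5]
opening: 0.007
finger_force: 0.0
```

```bash
cat >> h.py <<'E'
def lid(q,D,k):
    P=cloud(0,D,k); m=(q[...,2].astype(int)>q[...,0]+60)&(P[...,2]>.05)&(P[...,2]<.25)&(abs(P[...,0]-.57)<.13)&(P[...,1]<-.08)&(P[...,1]>-.26)
    Q=P[m]; a=np.polyfit(Q[:,1],Q[:,2],1); print("lid",len(Q),Q.min(0),Q.max(0),"slope",a[0],"z front",np.median(Q[Q[:,1]>-.105][:,2]),"z rear",np.median(Q[Q[:,1]<-.23][:,2]))
E
python3 - <<'E'
from h import *
st(); lid(*snap("scene","scene7")); st()
E
```

```text
t 38.1333 p [ 0.572  -0.1534  0.0579] x [-0.029  1.    -0.   ] y [ 1.     0.029 -0.   ] z [-0. -0. -1.] F [ 0.1 -0.5  0.5] 0.006574998199059935 0.0
lid 1118 [ 0.45557152 -0.24177075  0.05021775] [ 0.68499908 -0.09528793  0.14791986] slope 0.0007595590597858569 z front 0.05660547930601251 z rear 0.0567906011391231
t 38.1833 p [ 0.572  -0.1536  0.0581] x [-0.029  1.    -0.   ] y [1.    0.029 0.   ] z [ 0. -0. -1.] F [-0.4 -0.3 -0.6] 0.005001989646246613 0.0
```

>>> send_rows --rows "0 0 -0.03 0;0.11 0 -0.03 0;0.11 0 -0.01 0;0.11 0 0.0 0;0.11 0 0.005 0;0.11 0 0.009 0;0.11 0 0.009 0;0.11 0 0.009 0"

```text
clock: 38.85
tool_pos: [0.5712, -0.1198, 0.0573]
eef_rot: [0.697, 0.717, 0.0, 0.0]
contact_force: [-3.8, 4.4, 14.8]
opening: 0.008
finger_force: 7.3
```

>>> send_rows --rows "0 0 -0.1 0;0 0 -0.25 0;0 0 -0.4 0;0 0 -0.6 0;0 0 -0.75 0;0 0 -0.75 0;0 0 -0.75 0"

```text
clock: 39.43
tool_pos: [0.5744, -0.1213, 0.2872]
eef_rot: [0.697, 0.717, 0.004, 0.005]
contact_force: [1.5, -0.6, 0.5]
opening: 0.005
finger_force: 0.0
```

Run:
```python
from h import *
st(); q,D,k=snap("scene","scene8"); lid(q,D,k)
P=cloud(0,D,k)
for c in("orange","green"):
    for m in comps(mask(q,c),40):
        z=np.median(P[m][:,2]); r=cv2.minAreaRect((P[m][:,:2]*1000).astype(np.float32)); print(c,m.sum(),z.round(4),r)
save("s8",cv2.resize(q[120:330,60:340],None,fx=2.7,fy=2.7))
```

```text
t 39.4333 p [ 0.5744 -0.1213  0.2872] x [-0.027  1.    -0.002] y [1.    0.027 0.012] z [ 0.012 -0.002 -1.   ] F [ 1.5 -0.6  0.5] 0.004795464563220686 0.0
lid 1494 [ 0.45663524 -0.24207315  0.05054753] [ 0.68649253 -0.0949584   0.06172343] slope -0.0009311535198101389 z front 0.05643417001924517 z rear 0.056850913127099556
orange 93 0.0152 ((449.1525573730469, 468.3588562011719), (26.947280883789062, 84.298095703125), 30.925146102905273)
orange 157 0.0135 ((578.9862060546875, 569.4732666015625), (80.9755630493164, 51.015869140625), 32.92745590209961)
orange 187 0.0179 ((764.430419921875, -241.18185424804688), (68.47198486328125, 1027.521728515625), 36.131568908691406)
orange 456 0.016 ((825.427734375, -496.1075744628906), (59.24876022338867, 604.4960327148438), 68.18233489990234)
green 587 0.0026 ((718.3540649414062, -251.20977783203125), (185.85133361816406, 1060.6749267578125), 34.45429992675781)
```

View pics/s8.png

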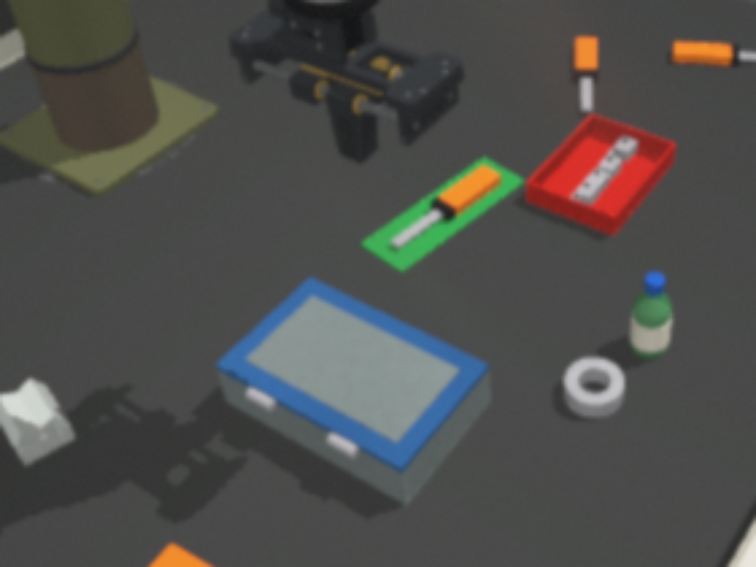

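The final view shows the lid shut flush at (350,370), the pry fully on its mat at (445,205), the four blocks in the tray at (607,170), and the bottle, ring and V-block where they were. I'm handing the job in.

```bash
python3 -c "
from h import *
print(finish_job())"
```

```text
the job is handed in; nothing more can be done
None
```

The job is handed in at about 39 s on the robot's clock: the lid was levered open with the pry and is shut flush again, the four faulty blocks (two short, two chipped) are in the red tray, the two good blocks stayed in the case, and the pry lies on its green mat.

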